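# Empty a drop-bottom hopper and bolt its trap door

### The job

Empty the hopper of its three brass blanks: draw back the slide bolt, swing the trap-door bottom open with its bail handle and let the blanks drop through into the tray beneath. Then swing the door fully home again and push the bolt fully in over the door's lug, so that the door is latched. Do not slam the door or crush its rubber seal by pressing hard on the handle (it has been bent a little, so feel for the stop), do not touch the blanks, and leave the other things on the bench where they are.

Things in the scene. Friction and masses are not known exactly. Their poses are not given: they have to be found in the camera images.
- hopper: Fixed aluminium box hopper on four posts, with base plate 180 x 270 x 8 mm. Origin on the bench under the box's centre, z up; the handle sticks out of the -y side, the bolt runs parallel to x. Box 120 (x) x 124 (y) mm, open above, 186 to 271 mm above the bench. Its bottom is the trap door, hinged along the -y side. A clear baffle hangs on the +y side. Place and yaw vary.
- trap_hinge (a point): Middle of the trap door's hinge line, at (0, -62, 180) mm in the hopper's frame; the line runs along the hopper's x. The door's bail handle is a U of round steel bar 12 mm thick: arms at x +-33 mm, cross bar along x 125 mm from this line, nominally at y = -62 - 125 cos a, z = 180 + 125 sin a (door angle a), but bent: really up to 11 mm above or below that when shut.
- trap (a joint): Trap door angle, rad: 0 shut on its rubber seal, 1.25 fully open (stop). The panel (110 x 123 mm) swings down as the handle swings up. Stiff hinge (friction 0.7 N m): it stays where left, even loaded; moving the cross bar along its arc takes 3 to 10 N. Pressed at the cross bar, 12 to 20 N seats it; over 30 N drives it past -0.03 and crushes the seal. All blanks have fallen by 1.0 rad.
- bolt (a joint): Slide bolt travel, m: 0 fully in (latched), 0.035 fully drawn, towards the hopper's +x. Friction about 3 N, stays where left. Its flat nose passes over the door's lug, a 12 mm square bar at x 50 mm that stays level with the true door angle, with 1.5 mm to spare. Drawn 0.02 or more it frees the lug; coming back it strikes the lug and jams unless the door is shut within about 0.02 rad.
- bolt_knob (a point): Grip point on the axis of the bolt's upright round steel knob, 18 mm thick; the knob's top is 12 mm above it, the rod's top 31 mm below. In the hopper's frame at (103 mm + bolt travel, -132, 232.5) mm. The rod slides through a pillar 14 (x) x 32 (y) mm at x 73, y -132, top 208 mm above the bench.
- tray: Fixed black open tray under the hopper, 126 (x) x 200 (y) x 50 mm, walls 4 mm; origin under its centre, 8 mm above the bench, axes as the hopper's.
- blank0: One of three alike round brass blanks, 18 mm thick, 64 mm long; at the start lying side by side on the trap door in the hopper. Origin: its centre; x along its length.
- blank1: One of three alike round brass blanks, 18 mm thick, 64 mm long; at the start lying side by side on the trap door in the hopper. Origin: its centre; x along its length.
- blank2: One of three alike round brass blanks, 18 mm thick, 64 mm long; at the start lying side by side on the trap door in the hopper. Origin: its centre; x along its length.
- screwdriver: Screwdriver, 150 mm, lying; a bystander to be left alone. Origin: its underside.
- brush: Brush, 160 mm, lying; a bystander to be left alone. Origin: its underside.
- hammer: Hammer, 190 mm, lying; a bystander to be left alone. Origin: its underside.
- oil: Amber oil bottle, 44 mm thick, 95 mm tall; a bystander to be left alone. Origin: its underside.
- loupe: Black eye loupe, 42 mm wide, 34 mm tall; a bystander to be left alone. Origin: its underside.
- case: Flat black case 100 x 90 x 24 mm; a bystander to be left alone. Origin: its underside.
- rule: Aluminium straightedge 200 x 30 x 8 mm; a bystander to be left alone. Origin: its underside.

How it is judged:
By the outcome, as a careful person would: the job done as asked, in the order asked, and still so for the second after the job is handed in, with the robot touching nothing.
It also fails if it takes over 64 s, if anything falls off the work surface, if the arm or the gripper's body presses on something with over 40 N, if the wrist force passes 120 N, or if a joint passes its speed limit or range.

### The arm

A 6-joint arm with a two-finger parallel gripper is mounted at the origin on the work surface. World frame = base frame: x ahead of the robot, y to its left, z up, the work surface at z = 0. Lengths are in m, angles in rad, forces in N, time in s.
With the tool pointing down it reaches from about 0.225 to 0.875 m from the base axis. Payload 3.4 kg.
Tool frame: the origin (TCP) lies midway between the tips of the shut fingers; the grasp point (between the pads) lies 19 mm behind it; z points along the fingers, x is the direction in which the jaws open and shut, and the axes are right-handed (so a half turn about z gives the same grasp; the last joint's range is limited). The gripper opens to 85 mm and grips with 20 to 120 N. Pads are 22 mm wide; open, the fingers measure 114 mm over their backs; the gripper's body (76 mm by 85 mm) begins 54 mm behind the grasp point. The pads swing forward as they close: fully open they stand 13 mm farther back than shut.
Start: joints at [1.217, 0.276, 1.505, -0, 1.361, -0.121], TCP at [0.133, 0.56, 0.231] pointing down, gripper open.
Joint ranges: [-2.89, 2.89], [-0.75, 2.08], [0.22, 2.7], [-1.18, 4.32], [0.11, 2.71], [-2.7, 2.7]. Speed limits (rad/s): [2.57, 2.57, 3.14, 3.14, 3.14, 3.14].

### API

Orientations are given as a rotation vector (axis times angle).
In Python, from rig import r, claw, optics, workorder gives the robot as it stands. Calls block until the motion is done:
- r.movep(position, orientation): joint-space move of the TCP to a pose.
- r.move_linear(position, orientation=None, v=0.15, until_force=None): straight line of the TCP; orientation=None keeps the orientation; v is the mean speed in m/s. With until_force (N) it stops when the force on the tool has changed by that much, and returns True; else False.
- r.move_j(angles): joint-space move.
- claw.command_gripper(opening): finger opening in m; the grip force is fixed at half the most; returns when the fingers have stopped.
- r.wait(seconds).
- r.solve_ik(position, orientation): joint angles nearest the present ones, or None.
- optics.camera(name): name is "scene" or "top"; returns a dict with "image" (384x512x3 uint8, red, green, blue), "z_map" (384x512 float32, m along the optical axis (not along the pixel's ray), 0 where there is no reading), "camera_matrix" (3x3 intrinsics, pixels), "R" (3x3) and "t" (3): a world point X has camera coordinates R X + t. Camera axes: x right, y down, z forward; pixel columns grow to the right and rows downward; lengths in m; the calibration is good to about 2 mm. A picture is of the moment at which its call begins.
A pose or a line that the arm cannot do raises r.PlanningError and nothing moves.
- workorder.hand_in(): hands the job in, once; it reports no verdict.
Readings, each from a call of its own:
- r.get_clock(): time.
- r.get_joint_pos(): joint angles.
- r.get_joint_velocities(): joint speeds.
- r.get_tau(): joint torques, N m.
- r.get_tcp_pos(): TCP position.
- r.get_ee_rot(): TCP orientation.
- r.get_contact_force(): force on the tool from outside, world axes, zero at the start.
- r.get_ft_torque(): the same for the moment, N m.
- r.get_gripper_width(): finger opening in m.
Only numpy, scipy, OpenCV 4.12 (cv2) and the standard library are available. Lean on these libraries where they do the work, as an engineer would, in place of code of your own. Each camera call takes 0.05 s, during which the arm holds its last target. There are 200 camera calls.

## Working session

There is one attempt and no reset: what is moved stays moved. The work goes in short steps, each a Python script; the robot and the scene stay as the last script left them, time stands still between calls to the robot, and variables do not carry over. Pictures are saved under pics/ and viewed, on a budget of 10 in all, crops included, one or two more only if the job needs it, and the job is handed in when it is done.

```bash
ls; mkdir -p pics
python3 - <<'E'
from rig import r, claw, optics, workorder
import cv2,numpy as np
for n in ("scene","top"):
    c=optics.camera(n); cv2.imwrite(f"pics/{n}0.png",c["image"][:,:,::-1]); np.savez(f"{n}0.npz",**c)
    print(n,c["camera_matrix"],c["R"],c["t"],-c["R"].T@c["t"])
print(r.get_clock(),r.get_tcp_pos(),r.get_ee_rot(),r.get_gripper_width())
E
```

```text
pics
scene [[437.33882499   0.         265.95114885]
 [  0.         437.33882499 190.3348203 ]
 [  0.           0.           1.        ]] [[ 0.76160964  0.64780538 -0.01728999]
 [ 0.51524227 -0.62150889 -0.59012889]
 [-0.39303455  0.44053931 -0.80712388]] [-0.41038168 -0.21802337  1.7754995 ] [ 1.12271815 -0.65183333  1.29729066]
top [[453.32382523   0.         252.64312646]
 [  0.         453.32382523 191.28204451]
 [  0.           0.           1.        ]] [[ 0.00316235 -0.99989811  0.0139203 ]
 [-0.98123811 -0.00578624 -0.19271298]
 [ 0.19277389 -0.0130497  -0.98115643]] [-0.06470925  0.61952696  1.27434336] [ 0.36244797 -0.04448812  1.37062183]
0.1 [0.13247824 0.55905149 0.23049626] [ 2.46365095e+00  1.94794155e+00 -2.28794553e-03] 0.0853696459728787
```

View pics/scene0.png

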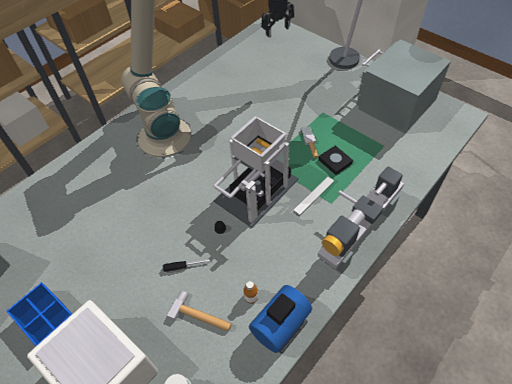

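View pics/top0.png

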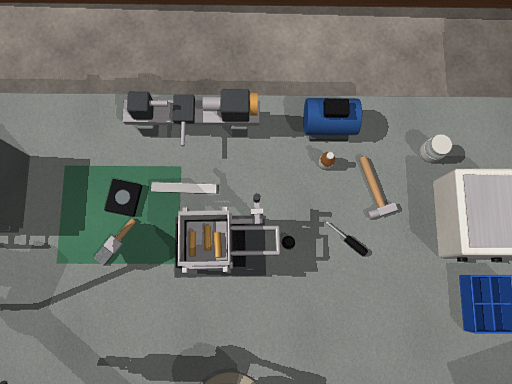

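The top view shows the box at about (205,240), the bail to its right with the cross bar at (278,240), and the knob at (257,198). So the hopper's yaw is small. Next I'll measure these from depth.

```bash
cat > h.py <<'E'
import numpy as np,cv2
def cloud(c):
    K=c["camera_matrix"];z=c["z_map"];v,u=np.mgrid[:z.shape[0],:z.shape[1]]
    P=np.stack([(u-K[0,2])*z/K[0,0],(v-K[1,2])*z/K[1,1],z],-1)
    W=(P-c["t"])@c["R"]; W[z==0]=np.nan; return W
def hop(c0,yaw,p):  # hopper -> world
    a=np.cos(yaw);b=np.sin(yaw);p=np.asarray(p,float)
    return np.array([c0[0]+a*p[0]-b*p[1],c0[1]+b*p[0]+a*p[1],p[2]])
def inv(c0,yaw,W):
    d=W[...,:2]-c0;a=np.cos(yaw);b=np.sin(yaw)
    return np.stack([a*d[...,0]+b*d[...,1],-b*d[...,0]+a*d[...,1],W[...,2]],-1)
E
python3 - <<'E'
from h import *
np.set_printoptions(precision=4,suppress=True)
for n in ("top","scene"):
    c=dict(np.load(n+"0.npz"));W=cloud(c)
    m=(W[...,2]>.262)&(W[...,2]<.28)
    if n=="top": m[:190]=0;m[290:]=0;m[:,:150]=0;m[:,300:]=0
    else: m[:100]=0;m[200:]=0;m[:,:210]=0;m[:,310:]=0
    p=W[m]; rect=cv2.minAreaRect((p[:,:2]*1000).astype(np.float32)); print(n,m.sum(),rect,np.median(p[:,2]))
    # bench height check
    roi=(abs(W[...,2])<.02); print("bench",np.median(W[roi][:,2]))
    if n=="top":
        yaw=np.radians(rect[2]); yaw=(yaw+np.pi/4)%(np.pi/2)-np.pi/4; c0=np.array(rect[0])/1000; print(c0,yaw)
    H=inv(c0,yaw,W)
    for nm,lo,hi in (("bar",(-.02,-.23,.12),(.02,-.15,.24)),("barw",(-.045,-.23,.12),(.045,-.175,.24)),("knob",(.085,-.16,.225),(.13,-.105,.26)),("rim",(-.08,-.08,.262),(.08,.08,.28))):
        k=np.all((H>lo)&(H<hi),-1);q=H[k]
        if len(q): print(nm,len(q),q.min(0),q.max(0),np.median(q,0))
    if n=="top":
        for v in range(225,256,6): print(v,[tuple(np.round(H[v,u],3)) for u in range(270,284) if H[v,u,2]>.1])
for n,(x,y,w,h) in (("top",(165,180,130,100)),("scene",(205,105,110,120))):
    im=cv2.imread(f"pics/{n}0.png")[y:y+h,x:x+w]; 
    globals()[n]=cv2.resize(im,(390,400),interpolation=cv2.INTER_CUBIC)
cv2.imwrite("pics/crop0.png",np.hstack([top,scene]))
E
```

```text
top 616 ((463.82391357421875, 60.077754974365234), (132.68309020996094, 123.18875122070312), 1.6529918909072876) 0.2708857054539576
bench 0.000492947976106498
[0.4638 0.0601] 0.028850151005099134
bar 70 [-0.0181 -0.1919  0.164 ] [ 0.0199 -0.18    0.1811] [ 0.0018 -0.1853  0.1736]
barw 147 [-0.0388 -0.1919  0.164 ] [ 0.0354 -0.1753  0.1811] [ 0.0006 -0.1847  0.1738]
knob 45 [ 0.0939 -0.1388  0.2251] [ 0.1101 -0.1236  0.2481] [ 0.1016 -0.1312  0.2435]
rim 616 [-0.0663 -0.0616  0.262 ] [0.0663 0.0616 0.2773] [0.0061 0.0031 0.2709]
225 []
231 [(np.float64(0.022), np.float64(-0.181), np.float64(0.174)), (np.float64(0.022), np.float64(-0.184), np.float64(0.171)), (np.float64(0.021), np.float64(-0.186), np.float64(0.177)), (np.float64(0.022), np.float64(-0.189), np.float64(0.17)), (np.float64(0.022), np.float64(-0.192), np.float64(0.168))]
237 [(np.float64(0.006), np.float64(-0.18), np.float64(0.173)), (np.float64(0.006), np.float64(-0.183), np.float64(0.172)), (np.float64(0.006), np.float64(-0.186), np.float64(0.172)), (np.float64(0.006), np.float64(-0.188), np.float64(0.175)), (np.float64
[... 349 characters left out ...]
4(0.174)), (np.float64(-0.026), np.float64(-0.184), np.float64(0.173)), (np.float64(-0.026), np.float64(-0.187), np.float64(0.177)), (np.float64(-0.026), np.float64(-0.189), np.float64(0.177))]
255 []
scene 399 ((462.1784973144531, 57.97126007080078), (135.08445739746094, 129.189208984375), 1.5572493076324463) 0.26994260387982666
bench 0.0002597134359873767
bar 43 [-0.0187 -0.1961  0.1663] [ 0.0199 -0.1825  0.1787] [-0.0014 -0.1903  0.1729]
barw 104 [-0.0382 -0.1961  0.1646] [ 0.0374 -0.1758  0.1794] [-0.0012 -0.189   0.1727]
knob 40 [ 0.093  -0.1442  0.2256] [ 0.111  -0.1264  0.2483] [ 0.1029 -0.1369  0.2427]
rim 399 [-0.0693 -0.0666  0.2622] [0.0658 0.0626 0.2768] [-0.006  -0.0064  0.2699]
```

View pics/crop0.png

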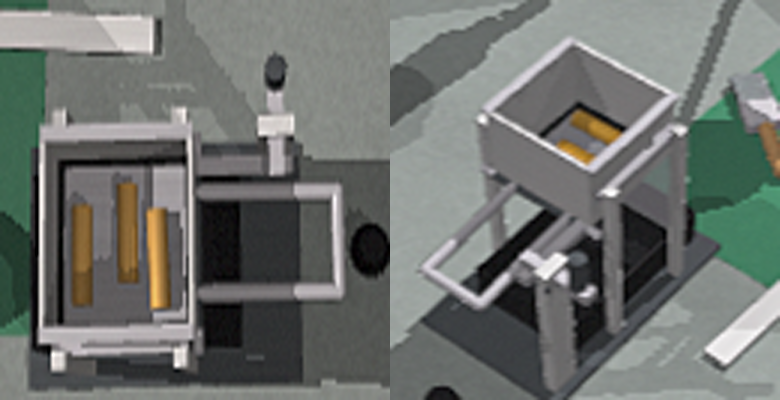

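The box centre is near (0.463, 0.059) with yaw 0.029. The bar's surface at about 0.174 puts its axis at z≈0.169, so the handle is bent down about 10 mm. The crops show the bolt latched and three blanks in the hopper. I'll draw the bolt first.

```bash
cat >> h.py <<'E'
from rig import r, claw, optics, workorder
C0=np.array([.463,.0592]);YAW=.0285
np.set_printoptions(precision=4,suppress=True)
PH=(np.pi/2+YAW)/2
OR=np.pi*np.array([np.cos(PH),np.sin(PH),0])   # tool down, jaws along hopper y
def w(x,y,z): return hop(C0,YAW,(x,y,z))
def hf(): # contact force, hopper axes
    f=np.array(r.get_contact_force());a=np.cos(YAW);b=np.sin(YAW)
    return np.array([a*f[0]+b*f[1],-b*f[0]+a*f[1],f[2]])
def tcp(): return inv(C0,YAW,np.array(r.get_tcp_pos()))
def st(s): print(s,"t%.1f"%r.get_clock(),"tcp",tcp()*1000,"F",hf(),"w %.4f"%r.get_gripper_width(),flush=True)
E
python3 - <<'E'
from h import *
p=np.array(r.get_tcp_pos())
r.move_linear(p+[0,0,.16],v=.25)
r.movep(w(.103,-.132,.36),OR); claw.command_gripper(.05); st("above")
r.move_linear(w(.103,-.132,.26),v=.2); print(r.move_linear(w(.103,-.132,.214),v=.06,until_force=6)); st("down")
claw.command_gripper(.023); st("near")
E
```

```text
above t4.0 tcp [ 103.0286 -131.8534  360.0139] F [-0.8591  0.5394  0.7874] w 0.0498
False
down t5.6 tcp [ 103.3006 -132.0723  214.2676] F [-0.2008 -0.4923 -0.0609] w 0.0495
near t6.0 tcp [ 103.0793 -132.0446  214.2059] F [ 0.1464 -0.2674 -0.0453] w 0.0230
```

Run:
```python
from h import *
claw.command_gripper(.0); st("grip")
print(r.move_linear(w(.103+.038,-.132,.214),v=.04,until_force=14)); st("drawn")
claw.command_gripper(.05); st("open")
r.move_linear(w(tcp()[0],-.132,.29),v=.2)
c=optics.camera("top");cv2.imwrite("pics/t1.png",cv2.resize(c["image"][170:300,160:320,::-1],None,fx=4,fy=4,interpolation=2))
```

```text
grip t6.2 tcp [ 103.0687 -131.7761  214.3448] F [-0.0882  0.7116  2.7259] w 0.0162
True
drawn t7.1 tcp [ 137.3008 -131.8978  214.287 ] F [-2.0089  0.7238  4.5246] w 0.0163
open t7.5 tcp [ 135.2947 -131.3108  213.6067] F [ 1.2231 -0.2927 -0.2898] w 0.0503
```

Run:
```python
from h import *
r.movep(w(0,-.187,.30),OR); claw.command_gripper(0)
r.move_linear(w(0,-.187,.20),v=.15); st("pre")
print(r.move_linear(w(0,-.187,.160),v=.015,until_force=5)); st("touch")
r.move_linear(w(0,-.187,.22),v=.15); claw.command_gripper(.04); st("up")
```

```text
pre t10.1 tcp [   0.6261 -187.3226  200.7656] F [ 0.2187  1.3613 -0.8372] w -0.0004
True
touch t11.7 tcp [   0.0145 -186.9841  174.2677] F [-0.5612 -0.0836  3.0944] w -0.0000
up t12.6 tcp [  -0.1139 -186.9596  219.6721] F [0.1371 0.3472 0.4396] w 0.0402
```

View pics/t1.png

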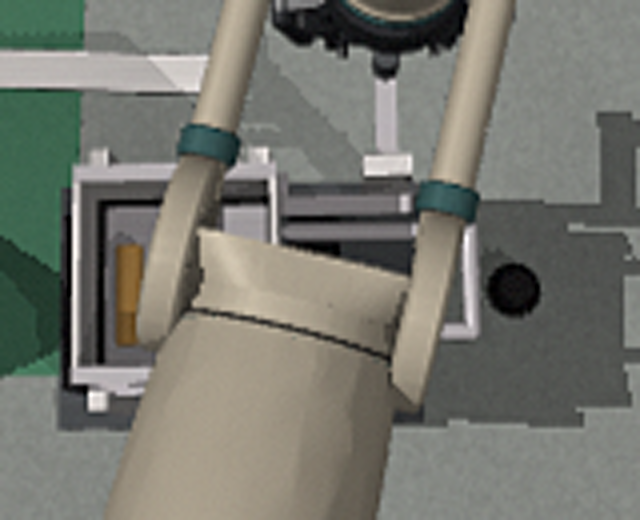

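```bash
cat >> h.py <<'E'
ZB=.1683-.180; R0=np.hypot(.125,ZB); B0=np.arctan2(ZB,.125)
def bar(a,dz=-.019): return w(0,-.062-R0*np.cos(B0+a),.180+R0*np.sin(B0+a)+dz)
def swing(As,v,lim):
    for a in As:
        hit=r.move_linear(bar(a),v=v,until_force=lim); st("a%.2f%s"%(a,"HIT" if hit else ""))
        if hit: return a
E
python3 - <<'E'
from h import *
r.move_linear(w(0,-.187,.170),v=.1); print(r.move_linear(w(0,-.187,.1493),v=.05,until_force=8)); st("at bar")
claw.command_gripper(0); st("grip")
swing(np.linspace(.07,1.12,16),.05,30)
E
```

```text
False
at bar t13.8 tcp [  -0.1093 -186.9546  149.0545] F [-0.1838 -0.6185  1.2507] w 0.0400
grip t14.2 tcp [   0.1953 -185.8118  149.6453] F [-0.6949  5.7508  2.6826] w 0.0096
a0.07 t14.6 tcp [   0.1744 -186.3957  158.0499] F [1.1473 5.8028 1.2651] w 0.0097
a0.14 t14.9 tcp [   0.0867 -186.3041  166.751 ] F [1.2611 5.5047 0.7114] w 0.0101
a0.21 t15.2 tcp [   0.1931 -185.6422  175.7902] F [2.11   5.2079 0.3279] w 0.0102
a0.28 t15.5 tcp [   0.1575 -184.4687  184.6248] F [ 1.0178  5.9598 -1.0901] w 0.0101
a0.35 t15.8 tcp [   0.0935 -182.6308  193.3791] F [ 1.4781  5.5702 -0.8116] w 0.0101
a0.42 t16.2 tcp [   0.1729 -180.2399  202.2106] F [ 1.0739  4.7065 -0.2007] w 0.0097
a0.49 t16.5 tcp [   0.1692 -177.3094  210.4624] F [ 1.8892  6.3039 -2.0493] w 0.0099
a0.56 t16.8 tcp [   0.1505 -173.8238  218.729 ] F [0.6397 4.4027 1.795 ] w 0.0096
a0.63 t17.1 tcp [   0.2236 -170.1624  226.0083] F [ 1.5556  1.4028 -0.1116] w 0.0100
a0.70 t17.5 tcp [   0.2247 -165.964   233.0268] F [ 2.7718 -3.4905 -3.5177] w 0.0102
a0.77 t17.8 tcp [   0.2366 -161.0257  240.3509] F [ 0.549  -5.5141  1.2819] w 0.0098
a0.84 t18.1 tcp [   0.2961 -155.8126  247.1974] F [ 0.9554 -6.1613  0.3233] w 0.0098
a0.91 t18.4 tcp [   0.3453 -150.1615  253.7264] F [ 0.4175 -7.6997  2.2895] w 0.0100
a0.98 t18.8 tcp [   0.4084 -144.0288  259.8692] F [ 0.2387 -8.5799  3.3595] w 0.0104
a1.05 t19.1 tcp [   0.5015 -137.5908  265.6031] F [ -0.6669 -10.05     4.3575] w 0.0099
a1.12 t19.4 tcp [   0.4914 -130.8155  270.5154] F [ -0.0087 -10.3297   5.0677] w 0.0096
```

Run:
```python
from h import *
r.wait(.3);s=optics.camera("scene");t=optics.camera("top")
a=cv2.resize(s["image"][105:225,205:315,::-1],(400,436),interpolation=2);b=cv2.resize(t["image"][170:300,160:280,::-1],(400,436),interpolation=2)
cv2.imwrite("pics/open.png",np.hstack([a,b]));st("now")
```

```text
now t19.8 tcp [   0.5257 -130.8287  270.5237] F [ -0.558  -10.8955   5.3242] w 0.0098
```

View pics/open.png

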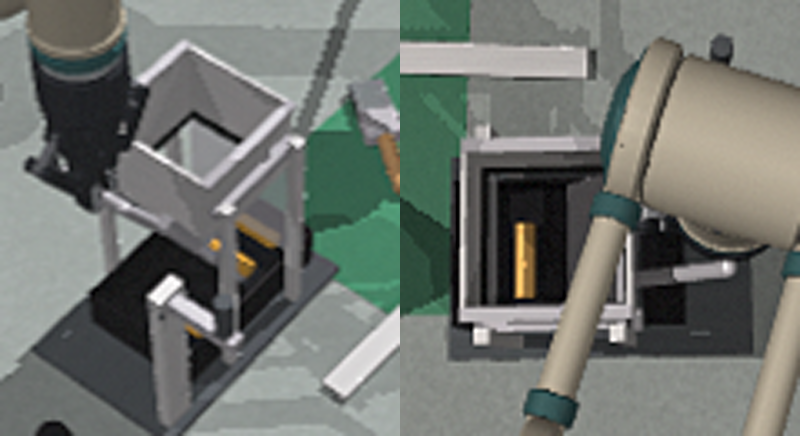

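The handle is up, the hopper is empty, and brass shows in the tray. I'll swing the door back to just short of shut, then feel for the stop.

Run:
```python
from h import *
swing(np.linspace(1.05,.14,14),.05,22)
claw.command_gripper(.04); st("rel")
t=tcp(); r.move_linear(w(0,t[1],t[2]+.045),v=.12); claw.command_gripper(0); st("up")
```

```text
a1.05 t20.1 tcp [   0.5372 -136.7308  266.2198] F [-0.9993 -7.5957  8.2679] w 0.0094
a0.98 t20.5 tcp [   0.5259 -142.9144  261.0991] F [-1.7262 -5.9756 10.236 ] w 0.0094
a0.91 t20.8 tcp [   0.4755 -148.9141  255.1174] F [-0.6452 -4.3538  9.5963] w 0.0095
a0.84 t21.1 tcp [   0.462  -154.8583  248.7335] F [-0.9967 -4.7002  8.8816] w 0.0094
a0.77 t21.4 tcp [   0.4354 -160.3048  241.6303] F [-0.5938 -4.0398  6.7509] w 0.0095
a0.70 t21.8 tcp [   0.2909 -165.2628  234.1988] F [-0.5415 -3.7732  5.5199] w 0.0097
a0.63 t22.1 tcp [   0.3041 -169.7667  226.7538] F [ 0.0132 -2.9771  5.1278] w 0.0097
a0.56 t22.4 tcp [   0.332  -173.7411  218.7063] F [ 1.0653 -1.2418  5.2997] w 0.0099
a0.49 t22.8 tcp [   0.1782 -177.3429  210.1068] F [ 1.0351 -1.7156  4.5474] w 0.0096
a0.42 t23.1 tcp [   0.1521 -180.3174  201.5464] F [ 0.5108 -1.3396  4.0292] w 0.0096
a0.35 t23.4 tcp [   0.1844 -182.69    192.7359] F [2.4897 0.017  0.8891] w 0.0101
a0.28 t23.7 tcp [   0.1792 -184.3561  184.248 ] F [2.3949 2.1626 2.8862] w 0.0096
a0.21 t24.1 tcp [   0.0332 -185.6071  175.227 ] F [3.1201 4.3976 1.4862] w 0.0096
a0.14 t24.4 tcp [   0.004  -186.291   166.4762] F [3.0433 5.3054 0.8026] w 0.0096
rel t24.8 tcp [  -0.3638 -187.7371  166.7065] F [ 0.2422  0.9766 -0.2489] w 0.0401
up t25.8 tcp [  -0.0868 -187.7082  211.4351] F [-0.1074 -0.5787 -0.106 ] w -0.0002
```

Run:
```python
from h import *
print(r.move_linear(w(0,-.187,.172),v=.012,until_force=13)); st("hit")
for i in range(8):
    f=np.mean([hf()[2] for _ in range(5)]); z=tcp()[2]
    if f>15: break
    r.move_linear(w(0,-.187,z-.0005),v=.01,until_force=8); r.wait(.1); st("step")
```

```text
False
hit t29.2 tcp [   0.2365 -187.6203  173.8436] F [-3.3152 -0.3023 10.4733] w -0.0004
step t29.5 tcp [   0.1837 -187.4184  174.2167] F [1.1568 1.0344 2.9526] w -0.0003
step t29.9 tcp [   0.2484 -187.3468  174.1418] F [-0.4148 -0.0447  4.5899] w 0.0000
step t30.2 tcp [   0.2692 -187.343   174.1409] F [-0.2673 -0.5168  5.6235] w -0.0000
step t30.6 tcp [   0.2369 -187.3447  174.1081] F [-0.5977 -1.5161  5.7285] w 0.0000
step t30.9 tcp [   0.2442 -187.3464  174.1065] F [-1.4555 -1.7528  6.0308] w -0.0003
step t31.3 tcp [   0.2393 -187.3296  174.1159] F [-0.3357 -0.3464  5.8328] w -0.0001
step t31.6 tcp [   0.2453 -187.3646  174.1175] F [-0.9852  0.0516  5.6035] w -0.0001
step t32.0 tcp [   0.2505 -187.331   174.1093] F [ 0.7601 -0.6681  6.2845] w 0.0001
```

The arm is compliant, so I'll step the setpoint down rather than the measured position.

Run:
```python
from h import *
for z in (.1725,.172,.1715,.171,.1705,.170,.1695):
    r.move_linear(w(0,-.187,z),v=.01,until_force=9); r.wait(.15); st("z%.4f"%z)
    f=np.mean([hf()[2] for _ in range(5)])
    if f>15: break
```

```text
z0.1725 t32.4 tcp [   0.301  -187.3317  173.5884] F [-0.7962 -0.4449  9.6872] w 0.0003
z0.1720 t32.8 tcp [   0.3568 -187.3047  173.4464] F [-1.6924 -0.5068 11.19  ] w -0.0003
z0.1715 t33.2 tcp [   0.3637 -187.3167  173.2281] F [-2.1977  0.1896 13.1206] w 0.0001
z0.1710 t33.6 tcp [   0.3904 -187.3239  173.003 ] F [-2.0076  0.9832 14.1974] w 0.0001
z0.1705 t34.0 tcp [   0.4237 -187.2962  172.756 ] F [-3.2093  1.1698 15.9359] w -0.0003
```

Run:
```python
from h import *
r.move_linear(w(0,-.187,.30),v=.2); st("lift")
claw.command_gripper(.05)
r.movep(w(.138,-.132,.30),OR); r.move_linear(w(.138,-.132,.214),v=.12,until_force=8); st("down")
claw.command_gripper(0); st("grip")
print(r.move_linear(w(.097,-.132,.214),v=.03,until_force=15)); st("pushed")
```

```text
lift t34.8 tcp [  -0.8344 -186.5754  298.3756] F [-0.5301  0.492  -0.0431] w 0.0001
down t36.8 tcp [ 138.3461 -132.3811  215.0249] F [-0.7927  0.7158  0.1751] w 0.0501
grip t37.2 tcp [ 138.4521 -131.9208  215.0023] F [-1.1398  1.8176  4.622 ] w 0.0163
True
pushed t38.5 tcp [ 103.5866 -131.7676  215.077 ] F [1.3228 1.0134 1.9509] w 0.0165
```

Run:
```python
from h import *
x=tcp()[0]
for d in (.0015,.003,.0045):
    r.move_linear(w(x-d,-.132,.214),v=.02,until_force=14); r.wait(.15); st("d%.4f"%d)
    if hf()[0]>12: break
claw.command_gripper(.05); r.wait(.1); t=tcp(); r.move_linear(w(t[0],-.132,.33),v=.15); st("up")
r.movep(w(.22,-.25,.40),OR); st("away")
s=optics.camera("scene");t=optics.camera("top")
for n,c in(("scene",s),("top",t)):
    H=inv(C0,YAW,cloud(c))
    for nm,lo,hi in (("barw",(-.045,-.23,.12),(.045,-.175,.24)),("knob",(.085,-.16,.225),(.15,-.105,.26))):
        q=H[np.all((H>lo)&(H<hi),-1)]; print(n,nm,len(q),q.min(0),q.max(0),np.median(q,0)) if len(q) else print(n,nm,0)
    cv2.imwrite(f"pics/{n}_end.png",c["image"][:,:,::-1])
a=cv2.resize(s["image"][105:225,205:315,::-1],(400,436),interpolation=2);b=cv2.resize(t["image"][170:300,160:280,::-1],(400,436),interpolation=2)
cv2.imwrite("pics/end.png",np.hstack([a,b]))
```

```text
d0.0015 t38.9 tcp [ 103.6517 -131.7724  215.0139] F [3.6505 0.835  6.6689] w 0.0160
d0.0030 t39.3 tcp [ 103.6578 -131.7987  215.0769] F [6.5037 0.4066 3.6093] w 0.0162
d0.0045 t39.7 tcp [ 103.6637 -131.7995  215.1389] F [10.2256  2.547   1.9637] w 0.0163
up t41.2 tcp [  98.2241 -131.8431  329.0007] F [-0.3679  0.454  -0.3092] w 0.0498
away t42.0 tcp [ 219.447  -249.3874  398.4941] F [ 0.6957 -0.3655 -0.2969] w 0.0500
scene barw 103 [-0.0387 -0.1949  0.1635] [ 0.0409 -0.1753  0.1784] [ 0.0014 -0.1894  0.1733]
scene knob 0
top barw 0
top knob 8 [ 0.1004 -0.1279  0.2278] [ 0.1094 -0.1226  0.2482] [ 0.1039 -0.1251  0.244 ]
```

View pics/end.png

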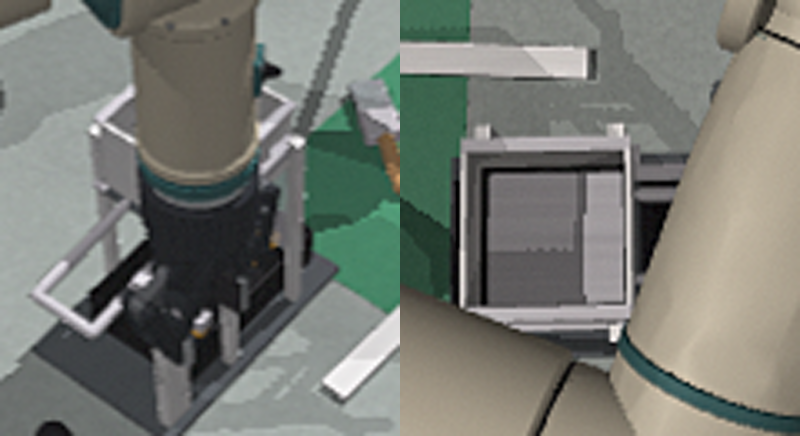

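View pics/top_end.png

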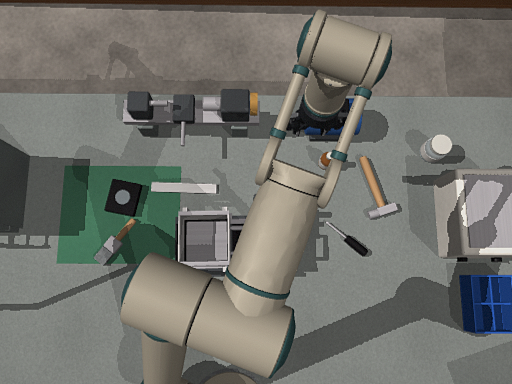

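The hopper is empty, the door looks home, and the other things haven't moved. The arm hides the knob, so I'll move clear and measure the bar and knob against the first pictures.

Run:
```python
from h import *
r.movep([.133,.56,.40],[2.4637,1.948,0]); st("away")
s=optics.camera("scene");t=optics.camera("top")
for n,c in(("scene",s),("top",t)):
  for lab,cc in(("before",dict(np.load(n+"0.npz"))),("after",c)):
    H=inv(C0,YAW,cloud(cc))
    for nm,lo,hi in (("barw",(-.045,-.23,.12),(.045,-.175,.24)),("knob",(.085,-.16,.225),(.15,-.105,.26))):
        q=H[np.all((H>lo)&(H<hi),-1)]; print(n,lab,nm,len(q),q.mean(0)*1000,q.min(0)[0]*1000,q.max(0)[0]*1000)
a=cv2.resize(s["image"][105:225,205:315,::-1],(400,436),interpolation=2);b=cv2.resize(t["image"][170:300,160:280,::-1],(400,436),interpolation=2)
cv2.imwrite("pics/end2.png",np.hstack([a,b]))
d=cv2.absdiff(t["image"],np.load("top0.npz")["image"]).max(2)
n,_,S,_c=cv2.connectedComponentsWithStats((d>40).astype(np.uint8)); print([list(x) for x in S[1:] if x[4]>15])
```

```text
away t45.3 tcp [-314.8708  509.9157  399.8937] F [-0.2747 -0.1278 -0.0149] w 0.0500
scene before barw 102 [   0.9222 -187.4701  172.8509] -37.32957666971092 38.28079351628935
scene before knob 40 [ 103.7712 -135.9452  240.1912] 93.87125099032389 111.85815430723382
scene after barw 101 [   1.212  -187.756   173.3104] -36.920328207568524 38.4643367820833
scene after knob 45 [ 103.6928 -136.6477  239.1484] 96.00819248415205 111.19628442863105
top before barw 143 [  -0.4156 -184.1001  173.8567] -37.904107253446476 36.27171572995843
top before knob 45 [ 102.0787 -130.5411  241.9312] 94.75072480214307 110.99817798874409
top after barw 143 [  -0.2115 -184.1168  174.0058] -37.912188261135825 36.20378985645532
top after knob 47 [ 101.4603 -130.8926  241.8383] 93.80932922557689 110.48138692645846
[[np.int32(204), np.int32(225), np.int32(7), np.int32(26), np.int32(175)], [np.int32(188), np.int32(231), np.int32(8), np.int32(25), np.int32(174)], [np.int32(214), np.int32(232), np.int32(13), np.int32(26), np.int32(294)], [np.int32(215), np.int32(345), np.int32(45), np.int32(14), np.int32(388)], [np.int32(262), np.int32(348), np.int32(97), np.int32(36), np.int32(1344)], [np.int32(105), np.int32(354), np.int32(98), np.int32(28), np.int32(1313)], [np.int32(97), np.int32(358), np.int32(13), np.int32(8), np.int32(62)], [np.int32(247), np.int32(364), np.int32(45), np.int32(16), np.int32(330)], [np.int32(240), np.int32(376), np.int32(13), np.int32(8), np.int32(71)], [np.int32(0), np.int32(381), np.int32(8), np.int32(3), np.int32(19)]]
```

View pics/end2.png

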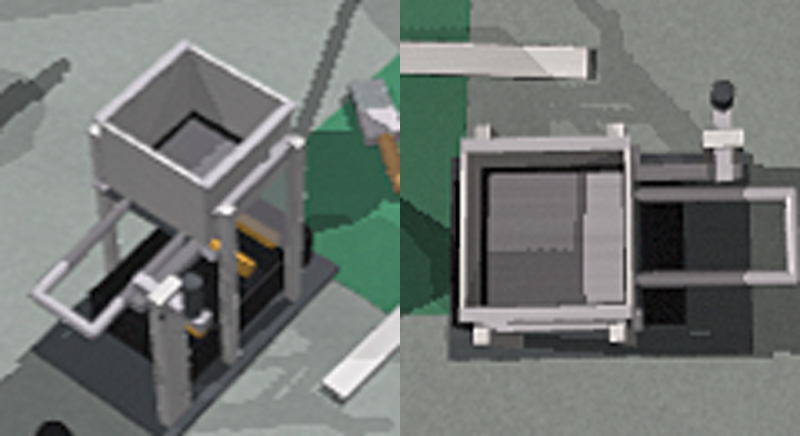

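The knob and bar are back within 1 mm of where they started. The hopper is empty, and the only other differences in the top view are the arm and its shadow. Handing in.

```bash
python3 -c "
from rig import workorder; print(workorder.hand_in())"
```

```text
the job is handed in; nothing more can be done
None
```

The hopper is empty, the door is shut and the bolt is fully in. I handed the job in at about 45 s of the 64 s allowed.

**What I did:**
- I drew the bolt to its stop, about 35 mm.
- I swung the bail up to about 1.12 rad, and the three blanks dropped.
- I swung the door back slowly, then pressed the bar down with closed fingertips in small steps. I stopped at about 16 N, inside the 12–20 N that seats it.
- I pushed the bolt in until it stopped, then held it there with up to about 10 N and it did not move.

**Last checks:**
- **Door and bolt:** the bar and knob are within about 1 mm of where the first pictures had them, apart from scatter at the depth edges.
- **Blanks:** the hopper is empty in both views. Brass shows in the tray at three spots in the scene view; one is mostly hidden by the pillar and knob, so I did not count it clearly.
- **Bench:** a before/after comparison of the top view shows only the missing blanks and the arm with its shadow.

**Disagreements:** the two cameras differed by 2–5 mm in y, so I used an averaged hopper pose, and both grasps of the knob came out centred. My first attempt at the final press only reached about 6 N because the arm gave a little. I then lowered the target position in steps instead.

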